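Offer up a hinge flap to a clamped block and hold it for the pin

ROBOT

A 6-joint arm with a two-finger parallel gripper is mounted at the origin on the work surface. World frame = base frame: x ahead of the robot, y to its left, z up, the work surface at z = 0. Lengths are in mm, angles in rad, forces in N, time in s.
With the tool pointing down it reaches from about 350 to 775 mm from the base axis. Payload 7.3 kg.
Tool frame: the origin (TCP) lies at the very end of the fingers, on their centre line; the grasp point (between the pads) lies 19 mm behind it; z points along the fingers, x is the direction in which the jaws open and shut, and the axes are right-handed (so a half turn about z gives the same grasp; the last joint's range is limited). The gripper opens to 92 mm and grips with 3 to 60 N. Pads are 19 mm wide; open, the fingers measure 130 mm over their backs; the gripper's body (75 mm by 190 mm) begins 47 mm behind the grasp point.
Start: joints at [1.05, 0.342, 1.524, -0, 1.275, -0.146], TCP at [192.182, 488.58, 226.741] pointing down, gripper open.
Joint ranges: [-2.53, 2.53], [-0.77, 2.02], [0.04, 2.7], [-1, 4.14], [0.28, 2.66], [-3.11, 3.11]. Speed limits (rad/s): [2.57, 2.57, 3.14, 3.14, 3.14, 3.14].

INTERFACE

Orientations are given as [roll, pitch, yaw] about the fixed x, y, z axes, in that order (R = Rz(yaw) Ry(pitch) Rx(roll)).
In Python, from plant import bot, capture, camera_params gives the robot as it stands.
- The arm moves only by the shell command python3 -m jog 'ROWS' [OPENING]. ROWS is a JSON object of lists of equal length, an entry for each row: "xyz": the shift along the world's x, y, z as a fraction of full scale, a list of three; "angular": the turn, a rotation vector about the world's x, y, z as a fraction of full scale, a list of three. In form: {"xyz": [[x, y, z], ...], "angular": [[wx, wy, wz], ...]}. A call has 1 to 10 rows; each row shifts and turns the pose as measured when the row begins; what a row does not reach is not made up. Full scale, the value 1, is 2 cm for a shift and 6 degrees for a turn. A row lasts 1/10 s, in which the tool goes at most 50 mm and 8.59 degrees, less where a joint would pass 70% of its speed; a pose out of reach is approached as far as the arm can. A call with a number of a shift or a turn outside -1 to 1 is refused whole. A call with a gripper value outside its range is refused whole. OPENING is the closure, from -1 (fully open) to 1 (shut), set as the call begins (- or left out, the last holds). The fingers move at their own pace and stop on an object; the grip force is fixed at half the most. Time passes only in rows, so rows that do not move let the fingers close. It gives the time, the measured TCP pose, the force and the opening at its end, in the units of the state.
- bot.get_obs(): the state, without advancing time (a new reading comes with each control period).
- capture(name): name is "side" or "top"; returns the picture (384x512x3 uint8, red, green, blue); there is no depth.
- camera_params(name): a dict with "fx", "fy", "cx", "cy" (pixels), "k1" (the pictures are not rectified: a ray, as slopes to the right and down, at radius r is drawn at 1 + k1 r^2 times it, then the intrinsics apply), "rvec" (rotation vector, rad) and "tvec" (3), from world to camera coordinates, as OpenCV has them. Camera axes: x right, y down, z forward; pixel columns grow to the right and rows downward; lengths in mm; the calibration is good to about 2 mm. A picture is of the moment at which its call begins. camera_params takes no time and is no camera call.
- bot.close_job(): hands the job in, once; it reports no verdict.
The state is a dict: "time": time; "joint_positions": joint angles; "dq": joint speeds; "tau": joint torques, N m; "tool_pos": TCP position; "tcp_rot": TCP orientation; "contact_force": force on the tool from outside, world axes, zero at the start; "moment": the same for the moment, N m; "grip_width": finger opening in mm.
Only numpy, scipy, OpenCV 4.12 (cv2) and the standard library are available. Lean on these libraries where they do the work, as an engineer would, in place of code of your own. Each camera call takes 0.05 s, during which the arm holds its last target.

TASK

Swing the clamp arm fully down onto the dark timber block so that the block is held, then lift the loose hinged flap out of its green rack and bring its knuckle down into the gap between the block's two knuckles, so that all three holes line up and the pin could be slid through. Finish still holding the flap there in the gripper, upright, its weight carried by the gripper and not resting or pushing on the block, so that a workmate can drive the pin: do not let go. The clamp stays down, the block stays in its bed, and the brass pin, the chisel and the stone offcut stay where they lie.

Things in the scene. Friction and masses are not known exactly. Their poses are not given: they have to be found in the camera images.
- fixture: Blue steel bed screwed to the bench, 125 x 200 mm, plate 12 mm thick, with low 20 mm walls round the timber block. Origin on the bench under the middle of the block; its y axis runs along the block, its x axis points away from the robot at yaw 0; may be yawed by up to 0.3 rad.
- clamp (a joint): Clamp arm on the fixture, hinged about a level axis parallel to the fixture's y, on the far (+x) side of the block. 0 rad = level, its rubber foot down on the block; grows as the arm swings up (starts 0.65 to 1.0). It is stiff and stays where it is left; pushing it down takes 3 to 8 N at its cross bar. It stops by itself when the foot meets the block, at 0 within 0.01 rad.
- clamp_pivot (a point): Point on the clamp arm's hinge axis, in the middle plane of the arm, 85 mm above the bench.
- clamp_bar (a point): Centre of the orange round cross bar at the free end of the clamp arm: 18 mm diameter, 80 mm long, parallel to the fixture's y. It moves on an arc of 140 mm radius about clamp_pivot, in the fixture's x-z plane; clamp down, it is on the -x (robot) side of the pivot, 85 mm above the bench, with nothing under it but the blue plate's edge and the bench. Can be pushed down from above.
- jamb: Dark timber block 60 x 180 x 50 mm (x, y, z), 0.6 kg, lying loose in the fixture's bed with about 1 mm of play, its top 62 mm above the bench. Two steel knuckles stand on its top, over its +y half; the clamp foot comes down on its -y half. Origin: centre of its underside.
- jamb_hole (a point): The place for the flap's knuckle hole: midway between the block's two knuckles, on the axis of their holes (level, along this point's y axis), 25 mm above the block's top, 87 mm above the bench. Knuckles: steel tubes, 24 mm outside, 14 mm hole, 25 mm long, 38 mm apart: one from 19 to 44 mm at each side of this point. Nothing stands in the gap between them.
- flap: Loose hinged flap, about 0.25 kg: a pale board 20 mm thick (x), 90 mm wide (y), 70 mm tall (z), and below its lower edge on a steel tongue one steel knuckle: a tube 24 mm outside, 14 mm hole, 32 mm long, centred in the board's width and thickness, its hole along y. Origin at the centre of the knuckle hole; the board reaches from 20 to 90 mm above it. The same either way round. It starts upright in the rack, knuckle down.
- flap_hole (a point): Centre of the flap's knuckle hole (axis along y), 55 mm straight below flap_grip.
- flap_grip (a point): Centre of the flap's board, half-way up (35 mm below its top edge). Grip the board across its 20 mm thickness (x), from above; the middle 50 mm of its width is free of the rack on both sides.
- rack: Green rack screwed to the bench, 70 x 126 mm, 56 mm high, origin on the bench under its centre. It carries the flap by the two ends of the board, in pockets 14 mm deep with 2 mm of play each way; the flap lifts straight out. Its y axis is along the flap's width; the flap starts with flap_hole 22 mm and flap_grip 77 mm above the bench.
- pin: Brass hinge pin with a flat T head, 8 mm diameter, 108 mm long, lying on the bench. Leave alone. Origin under its middle.
- chisel: Stone chisel, 190 mm long, 16 mm high, with red sleeve, lying on the bench. Leave alone. Origin on its underside, near its middle.
- offcut: White stepped stone offcut, 70 x 55 x 50 mm. Leave alone. Origin: centre of its underside.
Mind the look-alikes: they are no part of the job. Of the things shaped like the flap, the wooden one is meant.

How it is judged:
By the outcome, as a careful person would: the job done as asked, in the order asked, and still so for the second after the job is handed in, while the arm keeps its last pose, push and grip.
It also fails if it takes over 56 s, if anything falls off the work surface, if the arm or the gripper's body presses on something with over 40 N, if the wrist force passes 120 N, or if a joint passes its speed limit or range.

## Working session

There is one attempt and no reset: what is moved stays moved. The work goes in short steps, Python scripts to look and compute and a shell command to move; the robot and the scene stay as the last step left them, time stands still between calls to the robot, and variables do not carry over. Pictures are saved under pics/ and viewed, and the job is handed in when it is done.

```bash
ls; mkdir -p pics; python3 - <<'E'
from plant import bot, capture, camera_params
import cv2
print(bot.get_obs())
for n in ("side","top"):
    im=capture(n); cv2.imwrite(f"pics/{n}0.png",im[:,:,::-1]); print(n,camera_params(n))
E
```

```text
pics
{'time': 0.0, 'joint_positions': array([ 1.05001989e+00,  3.42656846e-01,  1.52503769e+00,  1.73783541e-06,
        1.27537904e+00, -1.45993207e-01]), 'dq': array([ 0.00073326, -0.00094308, -0.00181925, -0.00025251,  0.00084677,
       -0.00045331]), 'tau': array([-2.07384505e-04, -4.31255150e+01, -2.44218081e+01,  7.17270887e-02,
        5.61798178e-02, -1.41523115e-04]), 'tool_pos': array([191.95584887, 488.20728631, 226.07193297]), 'tcp_rot': array([-3.14137557e+00,  1.46493110e-03,  1.19601274e+00]), 'contact_force': array([ 0.07927007, -0.24056923,  0.07712331]), 'moment': array([ 0.03209302, -0.04431585,  0.00331139]), 'grip_width': 91.78103256701242}
side {'fx': 351.09799375951593, 'fy': 351.09799375951593, 'cx': 252.0886311073896, 'cy': 190.07306090238959, 'k1': -0.008663848708702454, 'rvec': array([ 0.19021695, -2.83269348,  1.26812127]), 'tvec': array([551.51506947, 144.1990504 , 667.10443647])}
top {'fx': 351.74571822114336, 'fy': 351.74571822114336, 'cx': 255.6844444086269, 'cy': 194.20336983537163, 'k1': -0.10883507144461141, 'rvec': array([ 2.14006555, -2.15943664,  0.07372283]), 'tvec': array([-13.09177874, 562.88259135, 680.88035027])}
```

View pics/side0.png

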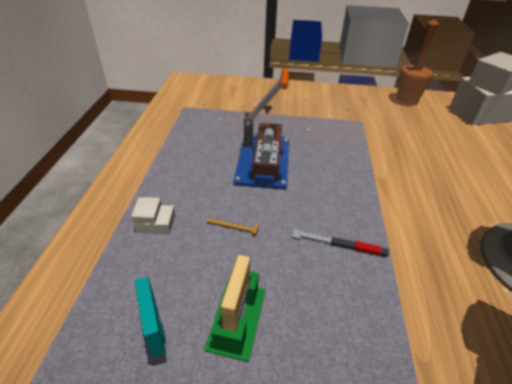

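View pics/top0.png

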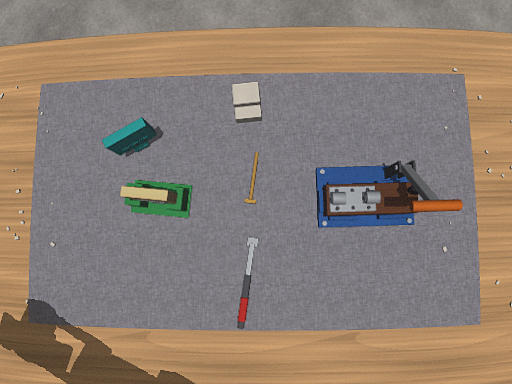

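The side view shows the green rack with the pale flap near (235,310), the fixture at (265,150), and the clamp bar at (285,78). In the top view the rack is at (158,197), the fixture at (365,197), and the orange bar at (438,206). The teal item is the look-alike.

```bash
cat > h.py <<'E'
import numpy as np, cv2
from plant import bot, capture, camera_params
def P(n):
    c=camera_params(n); K=np.array([[c['fx'],0,c['cx']],[0,c['fy'],c['cy']],[0,0,1]])
    return K,np.array([c['k1'],0,0,0,0.]),c['rvec'],c['tvec']
def proj(n,X):
    K,d,r,t=P(n); return cv2.projectPoints(np.array(X,float).reshape(-1,3),r,t,K,d)[0].reshape(-1,2)
def ray(n,uv):
    K,d,r,t=P(n); R=cv2.Rodrigues(r)[0]
    p=cv2.undistortPoints(np.array(uv,float).reshape(-1,1,2),K,d).reshape(-1,2)
    D=np.c_[p,np.ones(len(p))]@R; return -R.T@t,D/np.linalg.norm(D,axis=1)[:,None]
def plane(n,uv,z):
    o,D=ray(n,uv); return o+D*((z-o[2])/D[:,2])[:,None]
def tri(uva,uvb):
    o1,d1=ray('top',uva);o2,d2=ray('side',uvb);d1=d1[0];d2=d2[0]
    s=np.linalg.lstsq(np.c_[d1,-d2],o2-o1,rcond=None)[0]
    a=o1+s[0]*d1;b=o2+s[1]*d2; return (a+b)/2,np.linalg.norm(a-b)
def crop(im,x0,x1,y0,y1,k,name):
    cv2.imwrite(name,cv2.resize(im[y0:y1,x0:x1,::-1],None,fx=k,fy=k,interpolation=cv2.INTER_CUBIC))
E
python3 - <<'E'
from h import *
t=cv2.imread('pics/top0.png')[:,:,::-1]; s=cv2.imread('pics/side0.png')[:,:,::-1]
a=np.zeros((600,800,3),np.uint8)
def put(im,x0,y0,w,h,X,Y,k):
    r=cv2.resize(im[y0:y0+h,x0:x0+w],None,fx=k,fy=k,interpolation=cv2.INTER_CUBIC); a[Y:Y+r.shape[0],X:X+r.shape[1]]=r
put(t,310,155,160,75,0,0,5)
put(t,110,175,90,45,0,376,4)
put(s,205,250,65,110,400,376,2)
cv2.imwrite('pics/c0.png',a[:,:,::-1])
b=np.zeros((600,800,3),np.uint8);a=b
put(s,225,60,75,130,0,0,4.6)
put(s,200,250,75,115,400,0,5)
cv2.imwrite('pics/c1.png',a[:,:,::-1])
for n,uv in (('top',(365,197)),('top',(158,197)),('top',(0,0)),('side',(265,180))): print(n,uv,plane(n,[uv],0)[0].round())
print(ray('top',[(0,0)])[0],ray('side',[(0,0)])[0])
E
```

```text
top (365, 197) [ 557. -247.    0.]
top (158, 197) [562. 192.   0.]
top (0, 0) [1088.  653.   -0.]
side (265, 180) [ 547. -174.    0.]
[487.98915853 -43.89986521 735.21809056] [508.4489738  467.79605782 540.95938524]
```

View pics/c0.png

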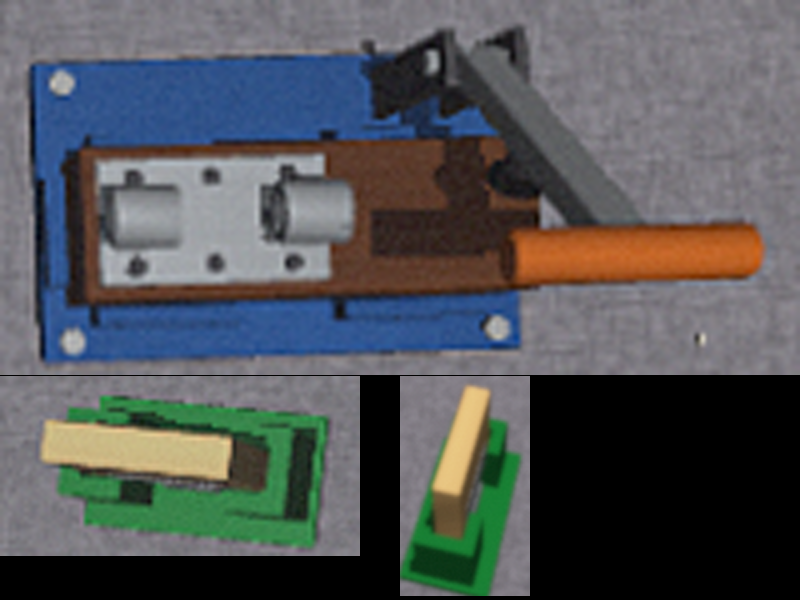

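View pics/c1.png

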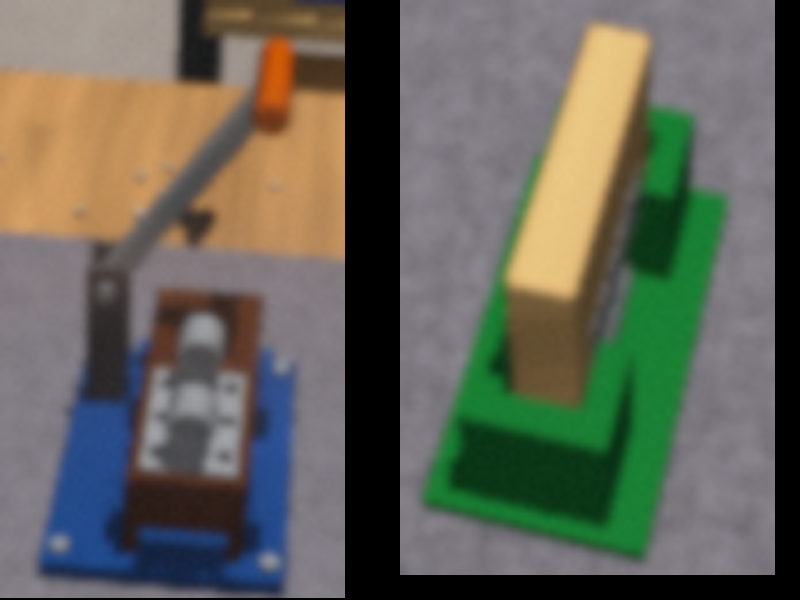

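```bash
python3 - <<'E'
from h import *
f=lambda X,Y:(310+X/5,155+Y/5)
def pt(l,uv,z): print(l,np.round(plane('top',uv,z),1).tolist())
pt('plate z12 (ul,ll,lr)',[f(33,65),f(43,360),f(522,345)],12)
pt('jamb top ul,ll,ur?,',[f(82,150),f(92,303),f(500,138),f(500,287)],62)
pt('knuck axis L left end,right end',[f(118,217),f(180,215)],90)
pt('knuck R',[f(285,211),f(353,209)],90)
pt('knuck top L,R',[f(118,217),f(180,215),f(285,211),f(353,209)],99)
g=lambda X,Y:(110+X/4,175+(Y-376)/4)
pt('flap top',[g(44,421),g(42,460),g(233,435),g(231,481)],112)
pt('rack base',[g(85,524),g(313,546),g(328,415)],0)
s=lambda X,Y:(225+X/4.6,60+Y/4.6)
# bar ends: top view left end (512,255) right (757,250); side: near end (272,120), far (278,45)
for a,b in ((f(514,256),s(270,118)),(f(755,251),s(279,46))): print('bar',tri(a,b))
sq=lambda X,Y:(200+(X-400)/5,250+Y/5)
print('flap top side',plane('side',[sq(510,285),sq(578,293),sq(652,38),sq(592,25)],112).round(1))
print('side plate',plane('side',[s(40,570),s(283,588),s(296,350)],12).round(1))
print('side jamb top',plane('side',[s(132,470),s(245,478),s(264,296),s(158,290)],62).round(1))
E
```

```text
plate z12 (ul,ll,lr) [[618.0, -144.7, 12.0], [495.8, -145.8, 12.0], [499.1, -345.1, 12.0]]
jamb top ul,ll,ur?, [[575.6, -155.7, 62.0], [516.7, -157.9, 62.0], [578.7, -319.6, 62.0], [520.8, -316.6, 62.0]]
knuck axis L left end,right end [[547.0, -163.6, 90.0], [547.5, -186.6, 90.0]]
knuck R [[548.5, -225.6, 90.0], [549.0, -251.1, 90.0]]
knuck top L,R [[546.2, -162.0, 99.0], [546.6, -184.6, 99.0], [547.7, -223.1, 99.0], [548.1, -248.2, 99.0]]
flap top [[571.5, 227.3, 112.0], [553.4, 227.6, 112.0], [563.9, 137.5, 112.0], [542.9, 138.0, 112.0]]
rack base [[530.3, 251.0, 0.0], [517.9, 125.9, 0.0], [587.6, 118.6, 0.0]]
bar (array([ 523.43433531, -266.49817102,  197.78238078]), np.float64(0.434369258767887))
bar (array([ 523.58027976, -342.85985556,  201.46482462]), np.float64(0.5859762071383258))
flap top side [[570.  229.1 112. ]
 [551.6 228.9 112. ]
 [542.9 143.1 112. ]
 [561.5 140.8 112. ]]
side plate [[ 615.8 -134.7   12. ]
 [ 494.4 -139.1   12. ]
 [ 497.9 -354.9   12. ]]
side jamb top [[ 573.5 -158.    62. ]
 [ 518.3 -160.    62. ]
 [ 519.3 -329.7   62. ]
 [ 579.2 -326.6   62. ]]
```

```bash
python3 -m jog '{"xyz":[[0.9,-1,0.3],[0.9,-1,0.3],[0.9,-1,0.3],[0.9,-1,0.3],[0.9,-1,0.3],[0.9,-1,0.2],[0.9,-1,0.2],[0.9,-1,0],[0.9,-1,0],[0.9,-1,0]],"angular":[[0,0,-1],[0,0,-1],[0,0,-1],[0,0,-1],[0,0,-1],[0,0,-1],[0,0,-1],[0,0,-1],[0,0,-1],[0,0,-1]]}' 1
```

```text
time: 1.1
tool_pos: [373.9, 280.6, 261.7]
tcp_rot: [-3.141, 0.009, 0.114]
contact_force: [-0.1, -0.5, 0.9]
grip_width: 16.4
```

```bash
python3 -m jog '{"xyz":[[0.3,-1,0],[0.3,-1,0],[0.3,-1,0],[0.3,-1,0],[0.3,-1,0],[0.3,-1,0],[0.3,-1,0],[0.3,-1,0],[0.3,-1,0],[0.3,-1,0]],"angular":[[0,0,-0.5],[0,0,-0.4],[0,0,0],[0,0,0],[0,0,0],[0,0,0],[0,0,0],[0,0,0],[0,0,0],[0,0,0]]}' && python3 -m jog '{"xyz":[[0.3,-1,0],[0.3,-1,0],[0.3,-1,0],[0.3,-1,0],[0.3,-1,0],[0.3,-1,0],[0.3,-1,0],[0.3,-1,0],[0.3,-1,0],[0.3,-1,0]],"angular":[[0,0,0],[0,0,0],[0,0,0],[0,0,0],[0,0,0],[0,0,0],[0,0,0],[0,0,0],[0,0,0],[0,0,0]]}'
```

```text
time: 2.1
tool_pos: [435.0, 71.0, 258.3]
tcp_rot: [3.141, 0.017, 0.01]
contact_force: [-0.3, 0.2, 0.9]
grip_width: 0.4
time: 3.1
tool_pos: [494.4, -137.4, 254.8]
tcp_rot: [-3.14, 0.025, 0.01]
contact_force: [0.3, 0.3, 0.1]
grip_width: 0.6
```

```bash
python3 -m jog '{"xyz":[[0.2,-1,0],[0.2,-1,0],[0.2,-1,0],[0.2,-1,0],[0.2,-1,0],[0.2,-1,0],[0.1,-1,0],[0,-0.9,-0.2],[0,0,-1],[0,0,0]],"angular":[[0,-0.12,0],[0,-0.12,0],[0,0,0],[0,0,0],[0,0,0],[0,0,0],[0,0,0],[0,0,0],[0,0,0],[0,0,0]]}'
python3 - <<'E'
from h import *
t=capture('top');s=capture('side')
a=np.zeros((600,800,3),np.uint8)
crop(t,300,470,130,260,4,'pics/c2.png');crop(s,215,345,40,190,4,'pics/c3.png')
E
```

```text
time: 4.1
tool_pos: [519.2, -304.5, 224.5]
tcp_rot: [-3.135, 0.007, 0.007]
contact_force: [-0.3, -0.2, -0.6]
grip_width: 0.5
```

View pics/c2.png

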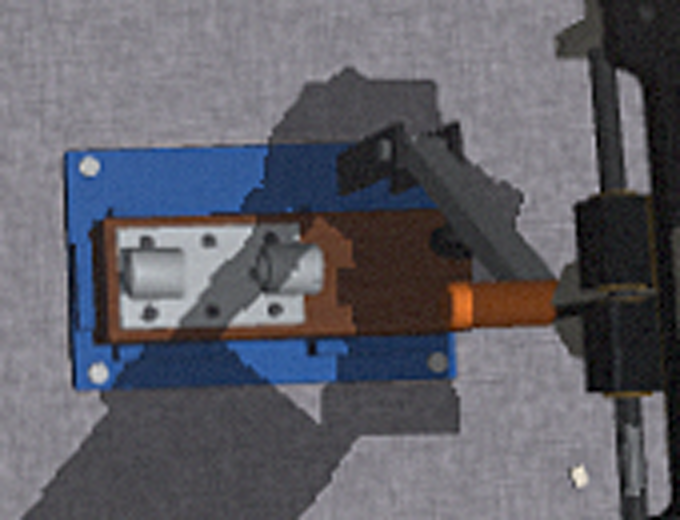

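View pics/c3.png

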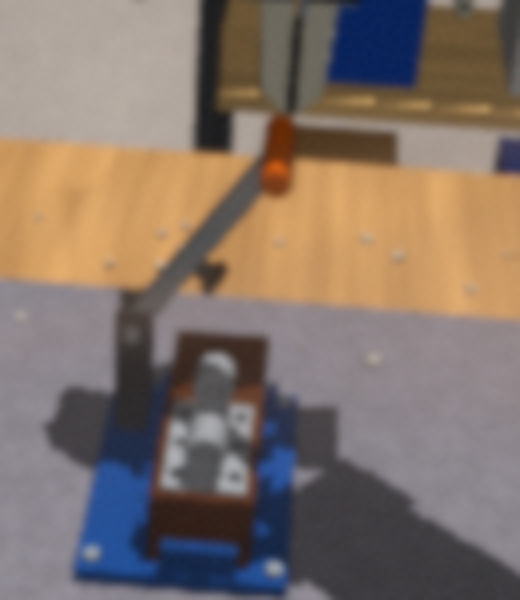

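The closed fingertips sit just above the orange bar, in c3 at (285,115) with the bar's near end at (275,180). I'll push along the arc.

```bash
python3 -m jog '{"xyz":[[0,0,-0.4],[0,0,-0.4],[-0.2,0,-0.28],[-0.25,0,-0.28],[-0.25,0,-0.26],[-0.25,0,-0.26],[-0.22,0,-0.28],[-0.22,0,-0.28],[-0.18,0,-0.28],[-0.18,0,-0.28]],"angular":[[0,0,0],[0,0,0],[0,0,0],[0,0,0],[0,0,0],[0,0,0],[0,0,0],[0,0,0],[0,0,0],[0,0,0]]}'
```

```text
time: 5.2
tool_pos: [482.5, -305.3, 173.5]
tcp_rot: [3.133, -0.003, 0.011]
contact_force: [-1.8, -0.8, 4.3]
grip_width: 0.7
```

```bash
python3 -m jog '{"xyz":[[0,0,-0.32],[-0.1,0,-0.32],[-0.1,0,-0.32],[-0.12,0,-0.32],[-0.12,0,-0.32],[-0.1,0,-0.34],[-0.1,0,-0.34],[-0.08,0,-0.34],[-0.06,0,-0.34],[-0.04,0,-0.34]],"angular":[[0,0,0],[0,0,0],[0,0,0],[0,0,0],[0,0,0],[0,0,0],[0,0,0],[0,0,0],[0,0,0],[0,0,0]]}'
python3 - <<'E'
from h import *
t=capture('top');s=capture('side')
crop(s,215,345,40,190,4,'pics/c4.png')
E
```

```text
time: 6.2
tool_pos: [453.9, -305.8, 104.1]
tcp_rot: [3.133, 0.016, 0.012]
contact_force: [-5.0, -0.6, 2.4]
grip_width: 0.2
```

View pics/c4.png

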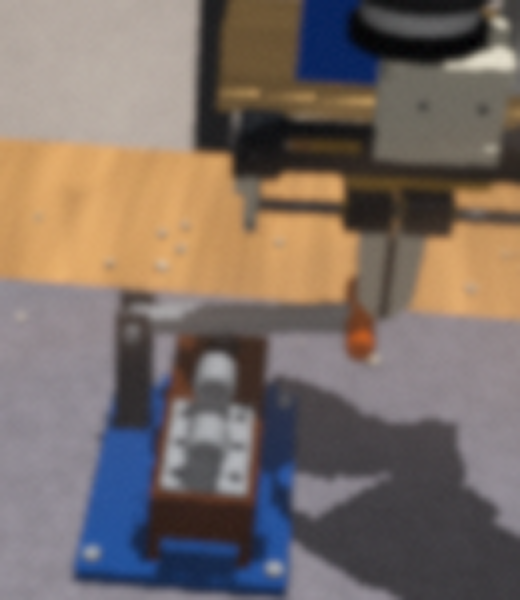

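The arm is almost level in c4, but the fingers have slid to the robot side of the bar at (360,330). I'll lift, recentre and press.

```bash
python3 -m jog '{"xyz":[[-0.1,0,0.5],[0,0,0.8],[0.5,0,0],[0.25,0,0],[0,0,-0.4],[0,0,-0.4],[0,0,-0.3],[0,0,-0.3]],"angular":[[0,-0.1,0],[0,0,0],[0,0,0],[0,0,0],[0,0,0],[0,0,0],[0,0,0],[0,0,0]]}'
```

```text
time: 7.1
tool_pos: [471.0, -304.2, 100.3]
tcp_rot: [3.135, -0.001, 0.013]
contact_force: [0.0, -1.3, 2.6]
grip_width: 0.1
```

```bash
python3 -m jog '{"xyz":[[-0.1,0,-0.25],[-0.1,0,-0.25],[0,0,-0.25]],"angular":[[0,0,0],[0,0,0],[0,0,0]]}';python3 -m jog '{"xyz":[[0,0,-0.3],[0,0,-0.3],[0,0,-0.3]],"angular":[[0,0,0],[0,0,0],[0,0,0]]}'
```

```text
time: 7.4
tool_pos: [469.5, -304.6, 92.4]
tcp_rot: [3.131, -0.009, 0.013]
contact_force: [-17.5, 12.0, 57.2]
grip_width: 0.7
time: 7.7
tool_pos: [469.4, -304.5, 92.5]
tcp_rot: [3.124, -0.017, 0.014]
contact_force: [-14.4, 11.5, 49.5]
grip_width: 0.2
```

The clamp is hard against its stop at about 50 N. I'll lift off, open the gripper and take a clear look.

```bash
python3 -m jog '{"xyz":[[0,0,0.3],[0,0,1],[-0.3,0,1],[-0.3,0.5,1],[0,1,1],[0,1,1],[0,1,1],[0,1,0.5],[0,1,0],[0,1,0]],"angular":[[0,0,0],[0.1,0.1,0],[0.1,0.1,0],[0,0,0],[0,0,0],[0,0,0],[0,0,0],[0,0,0],[0,0,0],[0,0,0]]}' -1
python3 -m jog '{"xyz":[[0.2,1,0],[0.2,1,0],[0.2,1,0],[0.2,1,0],[0.2,1,0],[0.2,1,0],[0.2,1,0],[0.2,1,0],[0.2,1,0],[0.2,1,0]],"angular":[[0,0,-0.2],[0,0,-0.2],[0,0,-0.2],[0,0,-0.2],[0,0,-0.2],[0,0,-0.1],[0,0,0],[0,0,0],[0,0,0],[0,0,0]]}'
python3 - <<'E'
from h import *
t=capture('top');s=capture('side')
cv2.imwrite('pics/top5.png',t[:,:,::-1]);cv2.imwrite('pics/side5.png',s[:,:,::-1])
crop(t,300,430,140,245,6,'pics/c5.png');crop(s,215,315,90,190,6,'pics/c6.png')
E
```

```text
time: 8.7
tool_pos: [453.2, -171.4, 232.9]
tcp_rot: [-3.137, 0.005, 0.008]
contact_force: [-0.5, -0.2, -0.3]
grip_width: 75.7
time: 9.7
tool_pos: [489.8, 36.7, 227.9]
tcp_rot: [-3.135, 0.012, -0.115]
contact_force: [1.2, 0.1, -0.3]
grip_width: 91.8
```

View pics/c5.png

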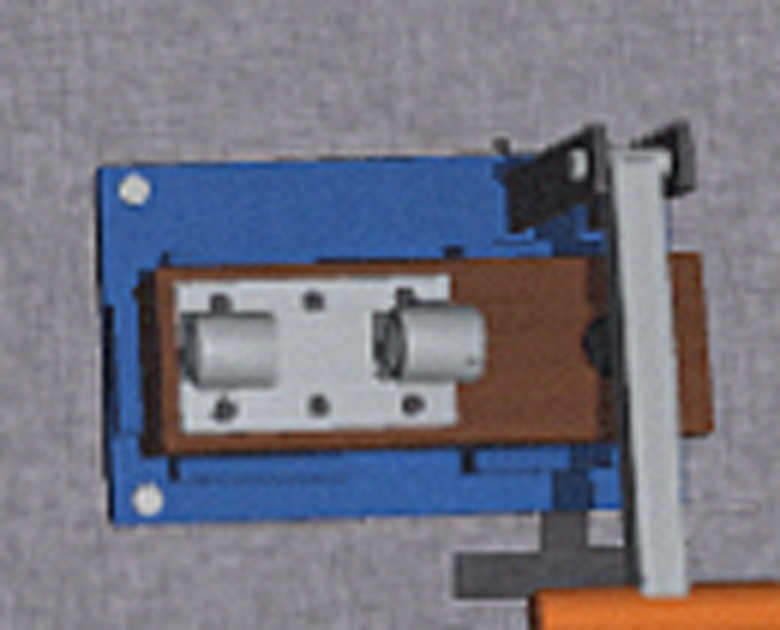

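View pics/c6.png

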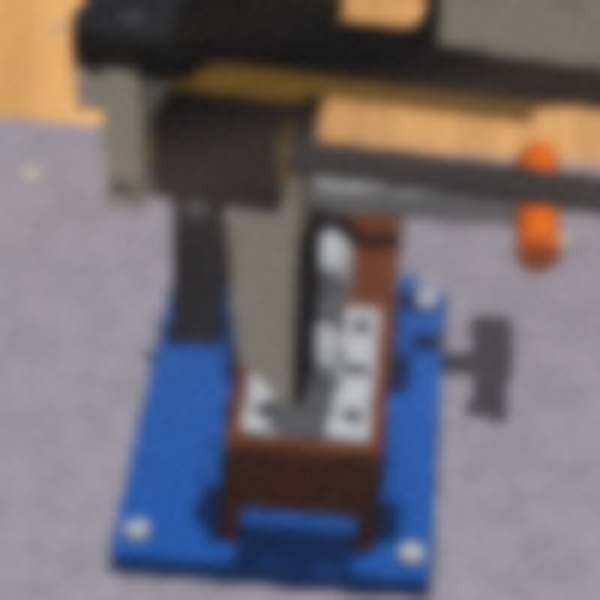

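View pics/side5.png

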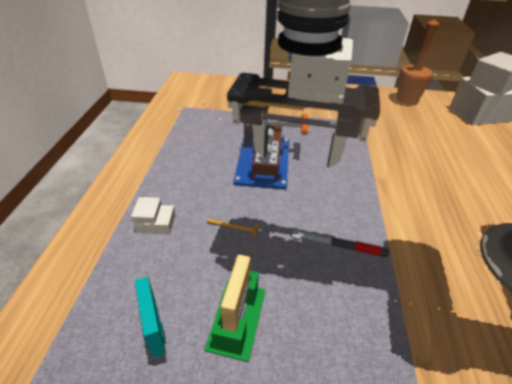

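c5 and c6 show the clamp level, with its foot on the block and the bar at c5 (650,610). The block's knuckles are at c5 (230,348) and (432,342). Next is moving over the flap.

```bash
python3 -m jog '{"xyz":[[0.45,1,0],[0.45,1,0],[0.45,1,0],[0.45,1,-0.3],[0.45,1,-0.5],[0.45,1,-0.5],[0.4,0.9,-0.5],[0.2,0.3,-0.8],[0,0,-0.8],[0,0,0]],"angular":[[0,-0.1,0.1],[0,0,0.05],[0,0,0],[0,0,0],[0,0,0],[0,0,0],[0,0,0],[0,0,0],[0,0,0],[0,0,0]]}'
python3 - <<'E'
from h import *
f=lambda X,Y:(300+X/6,140+Y/6)
print('ridge z99 L,R ends',plane('top',[f(195,347),f(275,347),f(400,342),f(485,342)],99).round(1))
print('axis z90', plane('top',[f(235,349.5),f(445,342)],90).round(1))
print('jamb top edges x at knuckle',plane('top',[f(160,270),f(178,453),f(450,262),f(455,443)],62).round(1))
print('grayplate',plane('top',[f(176,284),f(184,434),f(448,276),f(456,425)],63).round(1))
s=capture('side');t=capture('top')
cv2.imwrite('pics/side6.png',s[:,:,::-1]);crop(t,90,220,140,240,6,'pics/c7.png')
E
```

```text
time: 10.8
tool_pos: [556.8, 178.2, 153.6]
tcp_rot: [-3.139, 0.005, -0.099]
contact_force: [-0.3, -0.3, -0.4]
grip_width: 92.0
ridge z99 L,R ends [[ 547.2 -160.    99. ]
 [ 547.  -184.3   99. ]
 [ 548.  -222.5   99. ]
 [ 547.7 -248.6   99. ]]
axis z90 [[ 547.2 -173.9   90. ]
 [ 548.7 -239.    90. ]]
jamb top edges x at knuckle [[ 575.6 -156.2   62. ]
 [ 516.9 -160.4   62. ]
 [ 577.2 -250.2   62. ]
 [ 518.9 -249.4   62. ]]
grayplate [[ 570.9 -161.1   63. ]
 [ 522.8 -162.3   63. ]
 [ 572.6 -249.1   63. ]
 [ 524.6 -249.7   63. ]]
```

View pics/side6.png

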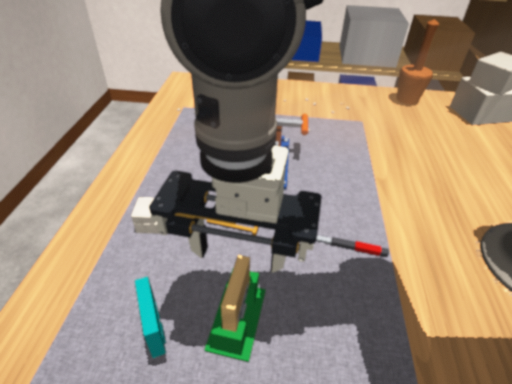

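View pics/c7.png

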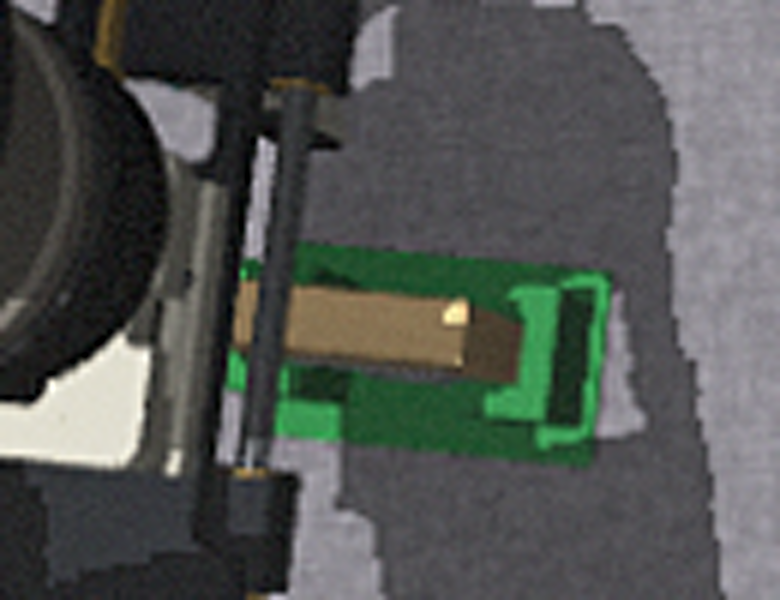

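The fingers straddle the flap: in side6 they are at (198,242) and (278,260), with the flap at (237,290). I'll descend and grip.

```bash
python3 -m jog '{"xyz":[[0,0.3,-0.6],[0,0,-0.8],[0,0,-0.8],[0,0,-0.8],[0,0,-0.8],[0,0,-0.6],[0,0,-0.35],[0,0,0]],"angular":[[0,0,0],[0,0,0],[0,0,0],[0,0,0],[0,0,0],[0,0,0],[0,0,0],[0,0,0]]}'
```

```text
time: 11.7
tool_pos: [560.7, 184.2, 60.7]
tcp_rot: [-3.135, -0.009, -0.102]
contact_force: [-0.2, 0.3, 0.3]
grip_width: 92.0
```

```bash
python3 -m jog '{"xyz":[[-0.17,0,-0.12],[0,0,0]],"angular":[[0.05,0.08,0],[0,0,0]]}'; python3 -m jog '{"xyz":[[0,0,0],[0,0,0],[0,0,0],[0,0,0],[0,0,0],[0,0,0],[0,0,0],[0,0,0],[0,0,0],[0,0,0]],"angular":[[0,0,0],[0,0,0],[0,0,0],[0,0,0],[0,0,0],[0,0,0],[0,0,0],[0,0,0],[0,0,0],[0,0,0]]}' 1
```

```text
time: 11.9
tool_pos: [557.7, 184.4, 59.0]
tcp_rot: [-3.129, -0.001, -0.102]
contact_force: [-0.4, 0.1, -0.5]
grip_width: 91.9
time: 12.9
tool_pos: [558.9, 184.6, 60.9]
tcp_rot: [-3.128, -0.004, -0.102]
contact_force: [0.4, -0.9, 1.0]
grip_width: 19.7
```

```bash
python3 -m jog '{"xyz":[[0,0,0.4],[0,0,0.5],[0,0,0.6],[0,0,0.8],[0,0,1],[0,0,1],[0,0,1],[0,0,1],[0,0,0.8],[0,0,0]],"angular":[[0,0,0],[0,0,0],[0,0,0],[0,0,0],[0,0,0],[0,0,0],[0,0,0],[0,0,0],[0,0,0],[0,0,0]]}'
python3 - <<'E'
from h import *
s=capture('side');t=capture('top')
cv2.imwrite('pics/side7.png',s[:,:,::-1]);cv2.imwrite('pics/top7.png',t[:,:,::-1])
E
```

```text
time: 13.9
tool_pos: [557.4, 184.3, 216.1]
tcp_rot: [-3.128, -0.007, -0.102]
contact_force: [1.2, -0.4, -2.4]
grip_width: 19.8
```

View pics/side7.png

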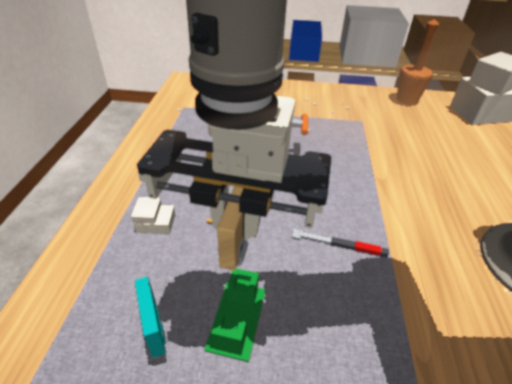

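The flap is lifted clear of the rack (side7: flap at (230,240)). Carrying it across.

```bash
python3 -m jog '{"xyz":[[0,-0.5,0],[0,-0.9,0],[0,-1,0],[0,-1,0],[0,-1,0],[0,-1,0],[0,-1,0],[0,-1,0],[0,-1,0],[0,-1,0]],"angular":[[0,0,0.2],[0,0,0.2],[0,0,0.2],[0,0,0.2],[0,0,0.2],[0,0,0.17],[0,0,0],[0,0,0],[0,0,0],[0,0,0]]}'; python3 -m jog '{"xyz":[[0,-1,0],[0,-1,0],[0,-1,0],[0,-1,0],[0,-1,0],[0,-1,0],[0,-1,0],[0,-0.7,0],[0,-0.3,0],[0,0,0]],"angular":[[0,0,0],[0,0,0],[0,0,0],[0,0,0],[0,0,0],[0,0,0],[0,0,0],[0,0,0],[0,0,0],[0,0,0]]}'
```

```text
time: 15.0
tool_pos: [548.0, -8.1, 200.0]
tcp_rot: [-3.128, 0.022, 0.03]
contact_force: [-0.1, 0.0, -2.1]
grip_width: 19.8
time: 16.0
tool_pos: [540.7, -175.0, 187.3]
tcp_rot: [-3.12, 0.045, 0.027]
contact_force: [0.1, 0.4, -3.0]
grip_width: 19.9
```

```bash
python3 -m jog '{"xyz":[[0.2,-0.7,0.1],[0.15,-0.7,0.1],[0,-0.1,0],[0,0,0]],"angular":[[-0.08,-0.24,-0.05],[0,-0.24,0],[0,0,0],[0,0,0]]}'
python3 - <<'E'
from h import *
print(bot.get_obs()['tool_pos'],bot.get_obs()['tcp_rot'])
s=capture('side');t=capture('top')
print(bot.get_obs()['tool_pos'],bot.get_obs()['tcp_rot'])
cv2.imwrite('pics/s8.png',s[:,:,::-1]);cv2.imwrite('pics/t8.png',t[:,:,::-1])
crop(s,215,315,80,190,5,'pics/c8.png');crop(t,290,420,130,240,5,'pics/c9.png')
E
```

```text
time: 16.4
tool_pos: [548.4, -205.7, 191.6]
tcp_rot: [-3.129, -0.01, 0.023]
contact_force: [0.7, 0.4, -1.9]
grip_width: 20.1
[ 548.3900071  -205.74573505  191.55887339] [-3.12940194 -0.00959966  0.02311966]
[ 548.47665781 -205.35485498  191.53439015] [-3.12944585 -0.00938162  0.02365217]
```

View pics/c8.png

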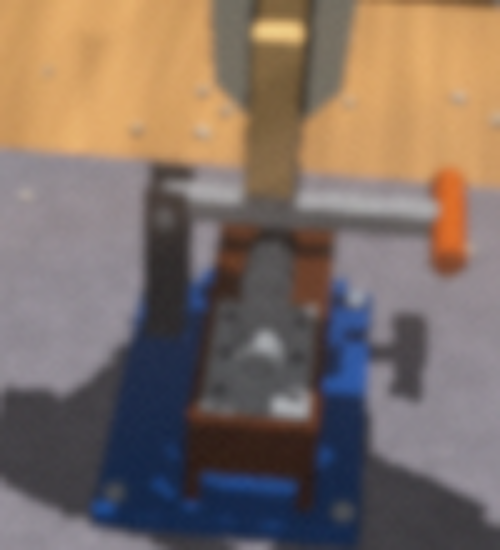

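View pics/c9.png

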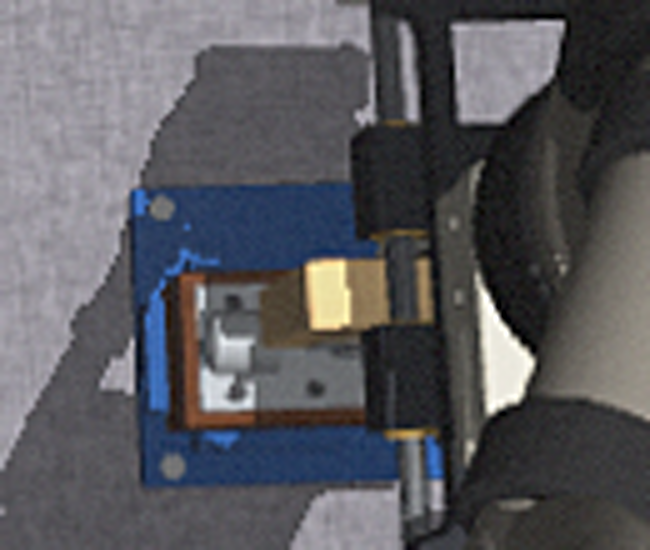

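```bash
python3 - <<'E'
from h import *
T=np.array([548.4,-205.5,191.5]); yaw=.023
ex=np.array([np.cos(yaw),np.sin(yaw),0]);ey=np.array([-np.sin(yaw),np.cos(yaw),0]);ez=np.array([0,0,1])
H=T-38*ez
names=['t-','t+','b-','b+']
C=[H+ex*a+45*ey+ez*z for z in (90,20) for a in (-10,10)]
C2=[H+ex*a-45*ey+ez*20 for a in (-10,10)]
s=(proj('side',C+C2)-[215,80])*5; t=(proj('top',C+C2)-[290,130])*5
print('side',s.round(0).tolist());print('top',t.round(0).tolist())
J=np.array([547.7,-204.7,87])
# jamb knuckle end faces: left end +44, right -44
for n,o in (('side',(215,80)),('top',(290,130))):
    print(n,((proj(n,[J+44*ey,J+44*ey+12*ez,J+44*ey-12*ex,J+44*ey+12*ex,J+19*ey+12*ez,J-19*ey+12*ez,J-44*ey+12*ez])-o)*5).round(0).tolist())
E
```

```text
side [[300.0, 34.0], [247.0, 31.0], [289.0, 196.0], [240.0, 193.0], [301.0, 93.0], [256.0, 90.0]]
top [[308.0, 325.0], [304.0, 255.0], [257.0, 348.0], [254.0, 286.0], [534.0, 338.0], [529.0, 277.0]]
side [[256.0, 367.0], [257.0, 345.0], [283.0, 370.0], [229.0, 365.0], [261.0, 313.0], [267.0, 266.0], [271.0, 238.0]]
top [[209.0, 344.0], [215.0, 341.0], [210.0, 376.0], [207.0, 311.0], [283.0, 338.0], [387.0, 335.0], [454.0, 332.0]]
```

The flap hangs over the gap. In c8 its board edges are at columns 247 and 298, and in c9 the board end is at (307,295). Both views put it about 1 mm to the −x side of the hole line. I'll lower it to just above the knuckles and measure again.

```bash
python3 -m jog '{"xyz":[[0.05,0,-0.6],[0,0,-0.6],[0,0,-0.4],[0,0,0]],"angular":[[0,0.05,0],[0,0,0],[0,0,0],[0,0,0]]}'
python3 - <<'E'
from h import *
s=capture('side');t=capture('top');print(bot.get_obs()['tool_pos'])
cv2.imwrite('pics/s9.png',s[:,:,::-1]);cv2.imwrite('pics/t9.png',t[:,:,::-1])
crop(s,235,295,110,170,10,'pics/c10.png');crop(t,310,390,170,225,10,'pics/c11.png')
E
```

```text
time: 16.9
tool_pos: [549.1, -203.8, 155.9]
tcp_rot: [-3.128, -0.002, 0.025]
contact_force: [0.1, 0.0, -2.1]
grip_width: 19.8
[ 549.70284856 -204.14334813  157.20871771]
```

View pics/c10.png

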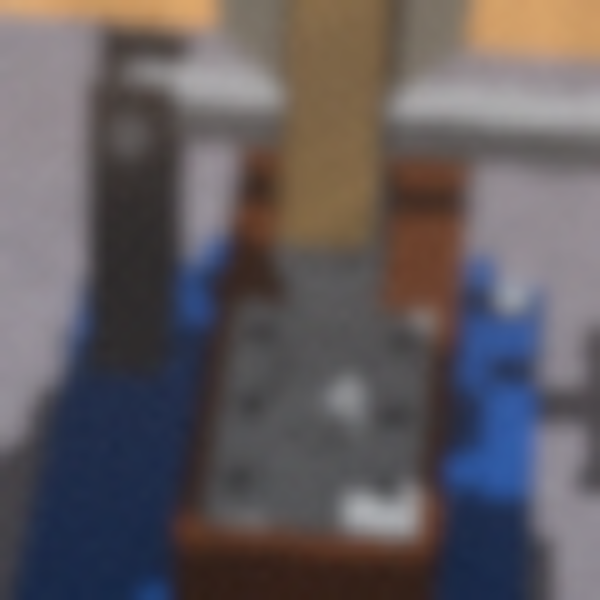

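View pics/c11.png

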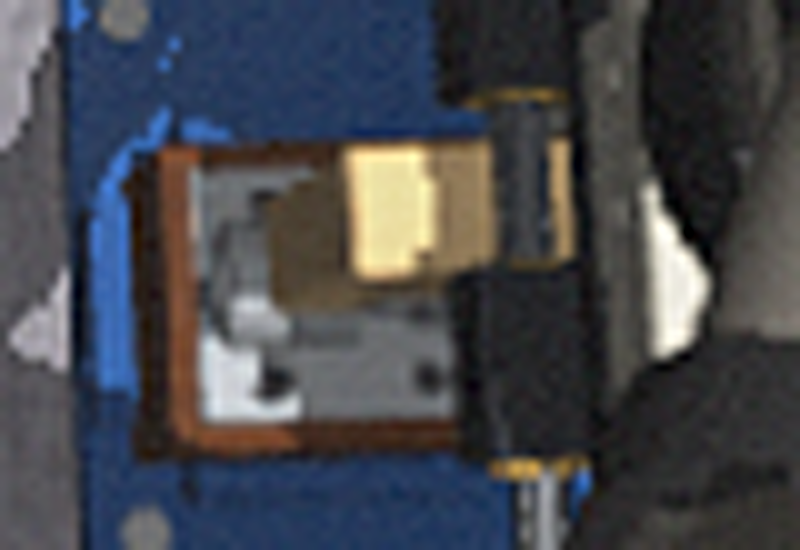

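```bash
python3 - <<'E'
from h import *
S=lambda X,Y:(235+X/10,110+Y/10); Tt=lambda X,Y:(310+X/10,170+Y/10)
zb=157-18
print('side flap bot',plane('side',[S(277,245),S(378,248)],zb).round(1).tolist())
print('side jamb near',plane('side',[S(178,518),S(440,542)],62).round(1).tolist())
print('side plate near',plane('side',[S(207,520),S(425,530)],63).round(1).tolist())
print('side jamb edges far',plane('side',[S(247,155),S(470,165)],62).round(1).tolist())
print('top flap top',plane('top',[Tt(344,146),Tt(353,279)],zb+70).round(1).tolist())
print('top flap bot',plane('top',[Tt(266,195),Tt(274,308)],zb).round(1).tolist())
print('top plate',plane('top',[Tt(191,165),Tt(202,425)],63).round(1).tolist())
print('top jamb',plane('top',[Tt(160,145),Tt(177,448)],62).round(1).tolist())
o=bot.get_obs();print(o['tool_pos'],o['tcp_rot'])
E
```

```text
side flap bot [[555.9, -154.6, 139.0], [534.9, -156.8, 139.0]]
side jamb near [[575.6, -159.1, 62.0], [516.6, -159.2, 62.0]]
side plate near [[568.9, -158.0, 63.0], [520.2, -161.8, 63.0]]
side jamb edges far [[577.0, -314.8, 62.0], [519.7, -319.0, 62.0]]
top flap top [[556.8, -158.5, 209.0], [536.7, -159.2, 209.0]]
top flap bot [[557.7, -160.1, 139.0], [538.3, -160.9, 139.0]]
top plate [[572.5, -160.7, 63.0], [522.5, -161.4, 63.0]]
top jamb [[576.6, -155.0, 62.0], [518.2, -156.6, 62.0]]
[ 549.70284856 -204.14334813  157.20871771] [-3.1290308  -0.00374851  0.0250099 ]
```

```bash
python3 - <<'E'
from h import *
S=lambda X,Y:(235+X/10,110+Y/10); Tt=lambda X,Y:(310+X/10,170+Y/10)
for a,b in ((Tt(266,195),S(277,247)),(Tt(274,308),S(378,250))): print(tri(a,b))
# jamb plate near corners
for a,b in ((Tt(191,165),S(207,520)),(Tt(202,425),S(425,530))): print('plate',tri(a,b))
s=cv2.imread('pics/s9.png')
# vertical profile of board bottom in side
print(s[125:145,266:270].mean(1).round().astype(int).tolist())
t=cv2.imread('pics/t9.png')
print(t[192:198,330:352].mean(0).round().astype(int).tolist())
E
```

```text
(array([ 557.2869097 , -160.98492896,  134.51879362]), np.float64(1.8084708733495523))
(array([ 536.86136559, -161.49549498,  135.66515325]), np.float64(3.5226655643115174))
plate (array([ 570.9905057 , -160.99126807,   60.95400056]), np.float64(3.5394551754709176))
plate (array([ 521.35308731, -161.24446383,   63.47740441]), np.float64(2.2958215562230984))
[[72, 103, 128], [70, 102, 128], [70, 102, 128], [70, 103, 129], [71, 105, 130], [71, 105, 131], [71, 104, 129], [70, 102, 126], [69, 97, 118], [73, 91, 106], [79, 85, 92], [84, 84, 86], [88, 87, 88], [92, 90, 91], [90, 88, 90], [89, 88, 89], [89, 88, 90], [86, 85, 85], [84, 83, 84], [85, 83, 84]]
[[114, 109, 103], [86, 83, 81], [82, 78, 78], [94, 92, 89], [100, 98, 95], [97, 95, 92], [86, 88, 90], [48, 65, 77], [51, 66, 78], [52, 66, 76], [50, 65, 76], [53, 67, 76], [48, 64, 74], [50, 64, 75], [49, 59, 70], [100, 139, 167], [152, 212, 235], [156, 217, 234], [153, 211, 230], [150, 208, 227], [151, 208, 227], [130, 181, 200]]
```

x and y agree with the gap to within about 1 mm, so I'll lower it in.

```bash
python3 -m jog '{"xyz":[[0,0,-0.3],[0,0,-0.3],[0,0,-0.3],[0,0,-0.3],[0,0,-0.2],[0,0,0]],"angular":[[0,0,0],[0,0,0],[0,0,0],[0,0,0],[0,0,0],[0,0,0]]}'
python3 - <<'E'
from h import *
s=capture('side');t=capture('top');o=bot.get_obs();print(o['tool_pos'],o['tcp_rot'],o['contact_force'])
cv2.imwrite('pics/s10.png',s[:,:,::-1]);cv2.imwrite('pics/t10.png',t[:,:,::-1])
crop(s,235,295,110,170,10,'pics/c12.png');crop(t,310,390,170,225,10,'pics/c13.png')
E
```

```text
time: 17.6
tool_pos: [550.1, -204.4, 127.5]
tcp_rot: [-3.13, -0.005, 0.025]
contact_force: [0.5, -0.2, -0.8]
grip_width: 19.7
[ 550.43278404 -204.53381893  128.16761638] [-3.1303768  -0.00612609  0.02504141] [ 0.12553044  0.70164044 -2.08244779]
```

View pics/c12.png

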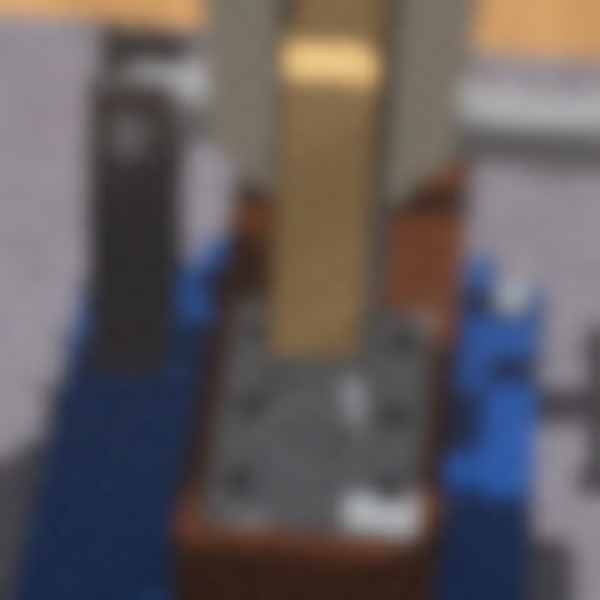

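View pics/c13.png

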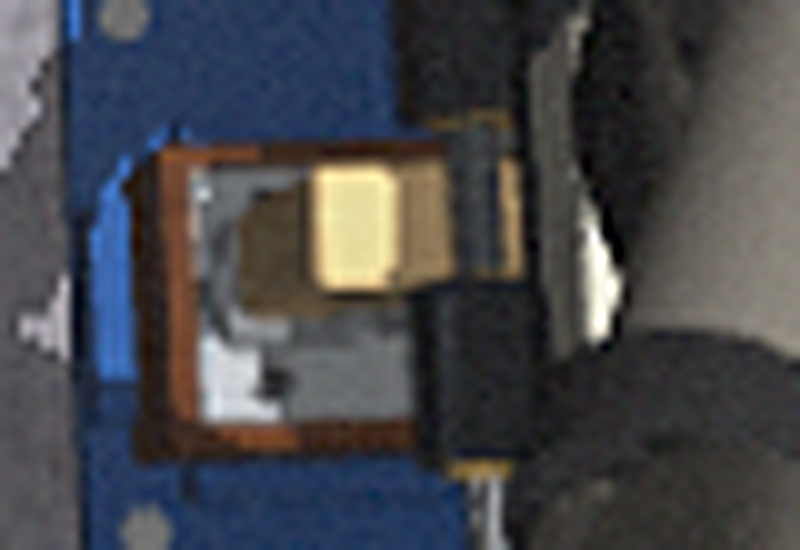

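```bash
python3 - <<'E'
from h import *
s=cv2.imread('pics/s10.png')
for _ in range(4): s=s  # single frame
g=cv2.cvtColor(s,cv2.COLOR_BGR2GRAY)[135:170,245:285].astype(float)
g=np.clip((g-55)/(130-55),0,1)*255
cv2.imwrite('pics/c14.png',cv2.resize(g.astype(np.uint8),None,fx=15,fy=15,interpolation=cv2.INTER_CUBIC))
t=cv2.imread('pics/t10.png');g=cv2.cvtColor(t,cv2.COLOR_BGR2GRAY)[180:216,322:362].astype(float)
g=np.clip((g-40)/(140-40),0,1)*255
cv2.imwrite('pics/c15.png',cv2.resize(g.astype(np.uint8),None,fx=15,fy=15,interpolation=cv2.INTER_CUBIC))
E
```

```text
(no output)
```

View pics/c14.png

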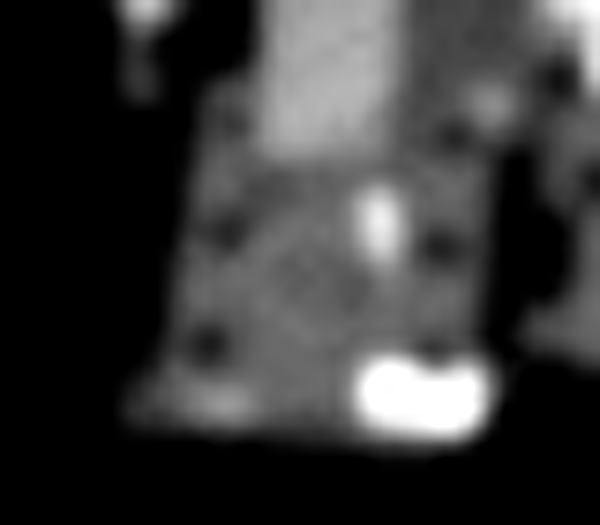

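View pics/c15.png

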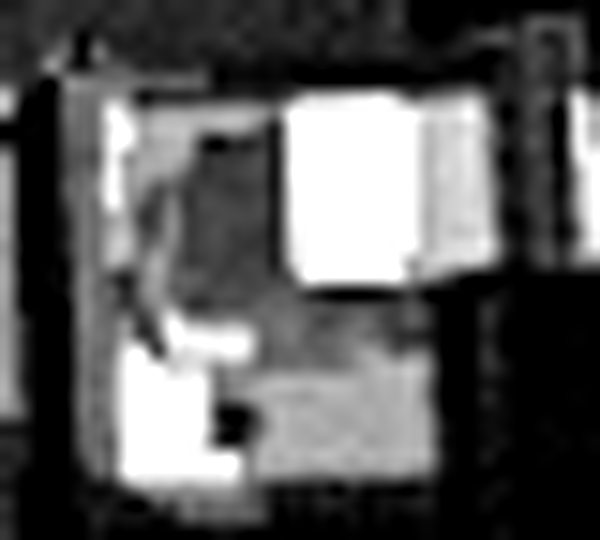

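```bash
python3 - <<'E'
from h import *
J=np.array([547.7,-204.5,87.]);yaw=.022
ex=np.array([np.cos(yaw),np.sin(yaw),0]);ey=np.array([-np.sin(yaw),np.cos(yaw),0]);ez=np.array([0,0,1])
print(proj('side',[J+44*ey,J+44*ey+12*ez,J+45*ey+20*ez,J+45*ey+20*ez-10*ex,J+45*ey+20*ez+10*ex,J+45*ey+90*ez]).round(2).tolist())
print(proj('side',[J+45*ey+z*ez for z in(18,22)]).round(2).tolist())
print('top',proj('top',[J+44*ey+12*ez,J+45*ey+20*ez-10*ex,J+45*ey+20*ez+10*ex,J+45*ey+90*ez-10*ex,J+45*ey+90*ez+10*ex]).round(2).tolist())
s=cv2.imread('pics/s10.png').astype(int)
print('vert R-B', (s[138:152,264:269,2]-s[138:152,264:269,0]).mean(1).round().tolist())
r=s[138:143,255:280]; print('horiz',(r[:,:,2]-r[:,:,0]).mean(0).round().tolist())
r=s[110:122,266:271]; print('top edge gray',r.sum(2).mean(1).round().tolist())
t=cv2.imread('pics/t10.png').astype(int)
r=t[180:205,344:348]; print('top v',(r[:,:,2]-r[:,:,0]).mean(1).round().tolist())
r=t[189:197,328:350]; print('top u',(r[:,:,2]-r[:,:,0]).mean(0).round().tolist())
E
```

```text
[[266.17, 153.53], [266.43, 149.04], [266.58, 146.26], [271.2, 146.61], [261.96, 145.9], [268.23, 117.63]]
[[266.53, 147.02], [266.62, 145.49]]
top [[332.79, 198.1], [333.32, 203.26], [332.75, 192.15], [341.31, 199.77], [340.63, 187.29]]
vert R-B [56.0, 57.0, 58.0, 57.0, 58.0, 55.0, 49.0, 32.0, 11.0, 0.0, -2.0, -3.0, -2.0, -2.0]
horiz [-54.0, -24.0, 5.0, 13.0, 10.0, 13.0, 25.0, 41.0, 53.0, 56.0, 57.0, 57.0, 58.0, 58.0, 55.0, 46.0, 29.0, 18.0, 23.0, 33.0, 39.0, 41.0, 44.0, 49.0, 46.0]
top edge gray [304.0, 304.0, 310.0, 360.0, 464.0, 546.0, 558.0, 506.0, 410.0, 338.0, 318.0, 312.0]
top v [-52.0, -54.0, -58.0, -48.0, 32.0, 26.0, 59.0, 89.0, 75.0, 74.0, 72.0, 71.0, 74.0, 73.0, 76.0, 76.0, 76.0, 79.0, 84.0, 20.0, 21.0, 1.0, -6.0, -5.0, -4.0]
top u [52.0, 18.0, -10.0, -6.0, -6.0, -2.0, 21.0, 20.0, 22.0, 24.0, 25.0, 23.0, 20.0, 61.0, 86.0, 72.0, 74.0, 75.0, 74.0, 74.0, 76.0, 74.0]
```

```bash
python3 - <<'E'
from h import *
o=bot.get_obs();print(o['tool_pos'])
s=cv2.imread('pics/side0.png')
g=cv2.cvtColor(s,cv2.COLOR_BGR2GRAY)[120:170,245:285].astype(float)
g=np.clip((g-20)/(220-20),0,1)**.6*255
a=cv2.resize(g.astype(np.uint8),None,fx=11,fy=11,interpolation=cv2.INTER_CUBIC)
acc=np.mean([capture('side').astype(float) for _ in range(8)],0).astype(np.uint8)
cv2.imwrite('pics/s11.png',acc[:,:,::-1])
g=cv2.cvtColor(acc,cv2.COLOR_RGB2GRAY)[120:170,245:285].astype(float)
g=np.clip((g-55)/(120-55),0,1)*255
b=cv2.resize(g.astype(np.uint8),None,fx=9,fy=11,interpolation=cv2.INTER_CUBIC)
b=cv2.resize(g.astype(np.uint8),None,fx=11,fy=11,interpolation=cv2.INTER_CUBIC)
c=np.hstack([a,b])[:, :]
cv2.imwrite('pics/c16.png',cv2.resize(c,None,fx=.9,fy=.9)); print(c.shape); o=bot.get_obs();print(o['tool_pos'],o['time'])
E
```

```text
[ 550.43278404 -204.53381893  128.16761638]
(550, 880)
[ 550.563364   -204.57818869  128.52156303] 18.1
```

View pics/c16.png

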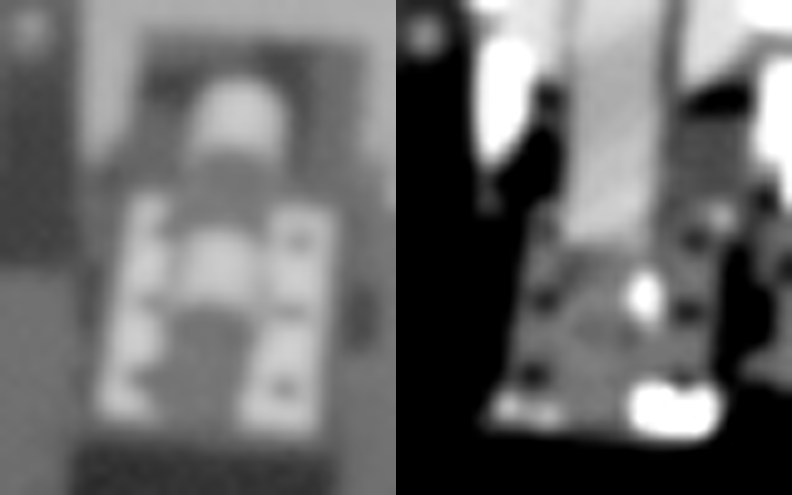

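Comparing edges against the hole model, which fits the jamb's silhouettes to 0.2 px: both cameras put the flap about 1.8 mm too far in +x. The arm reading and the side view put it about 3 mm high. Correcting both.

```bash
python3 -m jog '{"xyz":[[-0.1,0,-0.17]],"angular":[[0,0,0]]}'; cat > chk.py <<'E'
from h import *
import sys
acc={}
for n in('side','top'): acc[n]=np.mean([capture(n).astype(int) for _ in range(4)],0)[:,:,::-1]; cv2.imwrite(f'pics/{n}_{sys.argv[1]}.png',acc[n])
o=bot.get_obs();print(o['time'],o['tool_pos'],o['tcp_rot'],o['contact_force'],o['grip_width'])
def half(p,i0,lo,hi):
    l=(lo+hi)/2
    for i in range(len(p)-1):
        if (p[i]-l)*(p[i+1]-l)<=0 and p[i]!=p[i+1]: print('   cross',round(i0+i+(l-p[i])/(p[i+1]-p[i]),2))
s=acc['side'];t=acc['top'];d=lambda r,ax:(r[:,:,2]-r[:,:,0]).mean(ax)
p=d(s[136:153,264:269],1);print('bottom edge (146.26)');half(p,136,p[:4].mean(),0)
p=d(s[138:143,258:274],0);print('sides (262.3,271.5)');half(p,258,18,57)
r=s[110:122,266:271].sum(2).mean(1);print('near top (117.63+~1.7)');half(r,110,305,555)
p=d(t[180:205,344:348],1);print('top v (187.2,199.7)',p[3:9].round());half(p,180,15,75)
p=d(t[189:197,328:350],0);print('top u (341)');half(p,328,20,75);
E
python3 chk.py 12
```

```text
time: 18.2
tool_pos: [549.0, -204.7, 125.5]
tcp_rot: [-3.131, -0.008, 0.025]
contact_force: [-0.8, 1.1, -2.8]
grip_width: 19.8
18.6 [ 548.61149504 -204.62248473  125.1869271 ] [-3.13080165 -0.00684184  0.02501083] [ 1.01020439  0.06068493 -2.29467448] 19.86062756061178
bottom edge (146.26)
   cross 146.21
sides (262.3,271.5)
   cross 262.59
   cross 271.47
near top (117.63+~1.7)
   cross 114.65
   cross 119.1
top v (187.2,199.7) [-50.  32.  32.   7.  24.  90.]
   cross 187.31
   cross 199.66
top u (341)
   cross 328.13
   cross 340.46[ WARN:0@3.445] global loadsave.cpp:1063 imwrite_ Unsupported depth image for selected encoder is fallbacked to CV_8U.
```

Every edge now matches its predicted position for aligned holes, and the force is just the flap's weight. One last look before handing in.

```bash
cat > v.py <<'E'
from h import *
a=cv2.imread('pics/side_12.png');b=cv2.imread('pics/top_12.png')
cv2.imwrite('pics/fin.png',np.hstack([cv2.resize(a,(400,300)),cv2.resize(b,(400,300))]))
E
python3 v.py
```

```text
(no output)
```

View pics/fin.png

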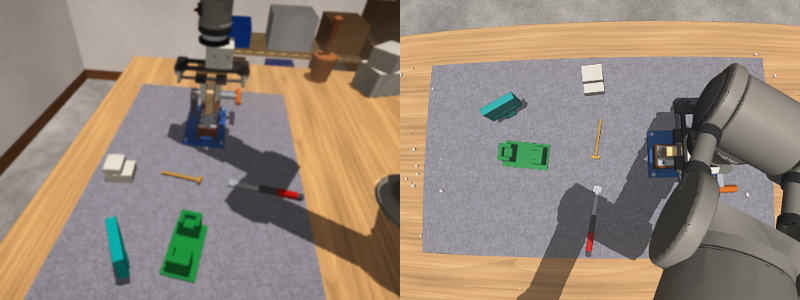

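The rack is empty, the clamp is down (orange bar at left panel (238,97)), and the pin, chisel and offcut have not moved. Handing in.

```bash
python3 -c "
from plant import bot
print(bot.close_job()); o=bot.get_obs(); print(o['time'],o['tool_pos'],o['contact_force'],o['grip_width'])"
```

```text
the job is handed in; nothing more can be done
None
the job is handed in; nothing more can be done
```

The clamp is fully down on the block. The wooden flap is out of its rack and held upright in the gripper, with its knuckle in the gap between the block's two knuckles. I handed the job in at about 18.6 s; no verdict is reported.

**Clamp:** I pushed it down with the closed fingers. They slipped to the robot side of the bar near the bottom, so I lifted, recentred and pressed until the bar stopped, at about 50–57 N on the fingertips.

**Hole alignment:** the last pictures put the flap's edges within about 0.5 pixel (roughly 1 mm) of where they should be for lined-up holes, in both views. The holes could not be seen directly at the end, so this rests on the board's edges and a model of the block's knuckles. The height depends mainly on the side view and the arm's own reading.

**Load:** the contact force was about −2.3 N, which is just the flap's weight, and the grip opening was 19.9 mm.

**Checks that disagreed:**
- An earlier two-camera height estimate put the flap about 4 mm lower than the arm's reading. The side view's edges agreed with the arm, so I went with those.
- The top view hints that the flap may sit about 0.8 mm towards +y. The gap leaves 3 mm each side.

**Everything else:** the pin, the chisel and the offcut looked unmoved in the last picture.

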